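# Clear the tape roll off a solvent can's neck and snap its cap on

## Task

A tape roll has been parked over the neck of the open solvent can: lift it straight off, lay it flat in the shallow metal tray (do not drop it) and let it go. Then take the tall ribbed snap cap and press it squarely down on the neck until it clicks, keep pressing until it is fully home on the flange, and finish while still holding it pressed firmly down. Leave the other things on the bench where they are.

Things in the scene. Friction and masses are not known exactly. Their poses are not given: they have to be found in the camera images.
- neck_foot (a point): Point on the upright axis of the solvent can's neck, at the top face of the flange on which the cap must sit, 114 mm above the bench. The neck above it is 28 mm in diameter and 34 mm tall, its top 8 mm tapered to 18 mm diameter. Four sprung steel beads stand out of it 9 mm above the flange (36 mm across) and yield inward when the cap is pushed over them.
- flange: Flange around the foot of the neck, on which the cap sits: disc of 48 mm diameter, 12 mm thick, origin at its underside, 12 mm below neck_foot. It tops the solvent can: round steel, 100 mm diameter, paper label, standing fixed; throat of 38 mm below the flange, the can's shoulder widening from 96 mm above the bench down to 85 mm.
- roll_mid (a point): Centre, half-way up, of the tape roll: a tan paper ring with a brown core of 56 mm outer and 41 mm inner diameter, 30 mm high, 70 g, z along its axis. It starts lying flat on the flange with the neck standing through it, the neck's tip showing about 4 mm above it; about 2 mm free play around the beads.
- tray_mid (a point): Centre of the inner floor of the shallow aluminium tray, fixed to the bench: 180 mm (its x) by 160 mm (its y) outside, rim 14 mm above the bench, walls 4 mm thick, floor 4 mm above the bench.
- cap_mid (a point): Centre, half-way up, of the snap cap: black plastic, round, ribbed side, 44 mm diameter and 42 mm high, about 45 g, standing mouth down on the bench; z up along its axis. It is hollow, the bore 37 mm deep with an inner lip of 30 mm diameter at the mouth.
- cap_mouth (a point): Centre of the cap's open mouth, at its lower rim, 21 mm below cap_mid; z up along the cap's axis. Going on, the cap meets the beads with the mouth about 11 mm above the flange, needs about 10 to 12 N to pass, clicks (the force drops to nothing) at about 6 mm, then runs home: mouth on the flange, at neck_foot, where the force rises again.
- cap: The same snap cap as a whole; origin at the centre of its mouth.
- roll: The same tape roll as a whole; origin at the centre of its underside, 15 mm below roll_mid.
- jar_lid: Bystander: flat black screw lid, 62 mm diameter, 14 mm high, origin at its underside.
- vial: Bystander: small amber bottle with black cap, 34 mm diameter, 72 mm high, origin at its underside.
- tin: Bystander: closed steel cement tin, 72 mm diameter, 104 mm high, origin at its underside.
- resin: Bystander: cream resin bottle with white cap, 72 mm diameter, 150 mm high, origin at its underside.
- mixcup: Bystander: open white mixing cup, 76 mm diameter, 90 mm high, origin at its underside.
Things that resemble listed ones, but are neither listed nor needed, are in the scene too. Leave any purple look-alike of the roll alone. Leave any brown look-alike of the part that bears neck_foot alone.

How it is judged:
By the outcome, as a careful person would: the job done as asked, in the order asked, and still so for the second after the job is handed in, while the arm keeps its last pose, push and grip.
It also fails if it takes over 67 s, if anything falls off the work surface, if the arm or the gripper's body presses on something with over 40 N, if the wrist force passes 120 N, or if a joint passes its speed limit or range.

## Robot

A 6-joint arm with a two-finger parallel gripper is mounted at the origin on the work surface. World frame = base frame: x ahead of the robot, y to its left, z up, the work surface at z = 0. Lengths are in mm, angles in degrees, forces in N, time in s.
With the tool pointing down it reaches from about 225 to 725 mm from the base axis. Payload 3.1 kg.
Tool frame: the origin (TCP) lies where the fingers leave the gripper's body, on its centre line; the fingertips stand r.tips_ahead ahead of it and the grasp point (between the pads) lies 54 mm ahead of it (r.tips_ahead is the distance from the TCP to the fingertips, in mm); z points along the fingers, y is the line along which they close (so a half turn about z gives the same grasp; the last joint's range is limited). The gripper opens to 85 mm and grips with 20 to 120 N. Pads are 22 mm wide; open, the fingers measure 114 mm over their backs; the gripper's body (76 mm by 85 mm) begins 54 mm behind the grasp point. The pads swing forward as they close: fully open they stand 13 mm farther back than shut.
Start: joints at [-78.541, 2.75, 5.684, 92.934, 0, 82.678], TCP at [169.014, -497.043, 303.912] pointing down, gripper open.
Joint ranges: [-166.93, 166.93], [-56.73, 111.36], [-69.38, 81.34], [-121.58, 131.49], [-85.45, 84.26], [-180, 180]. Speed limits (degrees/s): [159.86, 159.86, 180, 180, 180, 180].

## Interface

Orientations are given as a 3x3 rotation matrix whose columns are the frame's x, y, z axes.
In Python, from workcell import r gives the robot as it stands.
- The arm moves only by the tool arm_command, never from a script. Its argument "rows" is a list of rows, each an object of numbers: "tx", "ty", "tz": the shift along the tool's x, y, z in mm; "roll": the turn about the tool's z in rad; "jaw": the gripper command: -1 is fully open, 1 is shut, values between are in proportion. In form: [{"tx": .., "ty": .., "tz": .., "roll": .., "jaw": ..}, ...]. A call has 1 to 5 rows; each row shifts and turns the commanded pose from where the row before left it, along the tool's axes as they then stand; what a row does not reach is not made up. A row lasts 1/12 s, in which the tool goes at most 41.7 mm and 7.16 degrees, less where a joint would pass 70% of its speed; a pose out of reach is approached as far as the arm can. A call is refused whole if a number of a shift passes 41.7 or a number of a turn 0.125, either way. A call with a gripper value outside its range is refused whole. The fingers move at their own pace and stop on an object; "squeeze" is the grip in N (left out, the last holds). Time passes only in rows, so rows that do not move let the fingers close. It gives the time, the measured TCP pose, the force, the opening and the grip force at its end, in the units of the state.
- r.state(): the state, without advancing time (a new reading comes with each control period).
- r.read_camera(name): name is "side" or "top" or "wrist"; returns a dict with "pixels" (384x512x3 uint8, blue, green, red), "range_z" (384x512 float32, mm along the optical axis (not along the pixel's ray), 0 where there is no reading), "camera_matrix" (3x3 intrinsics, pixels), "world_to_cam" (4x4, takes a point from world to camera coordinates). Camera axes: x right, y up, looking along -z (the intrinsics and any distortion apply to the point x, -y, -z); pixel columns grow to the right and rows downward; lengths in mm; the calibration is good to about 2 mm. A picture is of the moment at which its call begins.
- r.hand_in(): hands the job in; it is judged then, once.
The state is a dict: "t": time; "joint_pos": joint angles; "dq": joint speeds; "joint_torque": joint torques, N m; "tcp_pos": TCP position; "tcp_rot": TCP orientation; "force": force on the tool from outside, world axes, zero at the start; "moment": the same for the moment, N m; "finger_gap": finger opening in mm; "grip_force": force on a finger pad.
Only numpy, scipy, OpenCV 4.12 (cv2) and the standard library are available. Lean on these libraries where they do the work, as an engineer would, in place of code of your own. Each camera call takes 0.05 s, during which the arm holds its last target. There are 200 camera calls.

## Working session

There is one attempt and no reset: what is moved stays moved. The work goes in short steps, Python scripts to look and compute and a tool call to move; the robot and the scene stay as the last step left them, time stands still between calls to the robot, and variables do not carry over. Pictures are saved under pics/ and viewed, at most 10 in all, crops included, and the job is handed in when it is done.

Besides the shell and the picture viewer there is one more tool, called after "Emit:" in YAML: its name, and indented under it one key for each argument. arm_command: Moves the arm, as the interface text tells. Its arguments: {"type":"object","properties":{"rows":{"type":"array","items":{"type":"object","properties":{"tx":{"type":"number"},"ty":{"type":"number"},"tz":{"type":"number"},"roll":{"type":"number"},"jaw":{"type":"number"}}}},"squeeze":{"type":"number"}},"required":["rows"]}

```bash
mkdir -p pics
cat > h.py <<'E'
import numpy as np, cv2
from workcell import r
def cam(n):
    c=r.read_camera(n); np.savez(f'/tmp/{n}.npz',**c); return c
def pts(c):
    z=c['range_z']; K=c['camera_matrix']; h,w=z.shape
    u,v=np.meshgrid(np.arange(w),np.arange(h))
    P=np.stack([(u-K[0,2])/K[0,0]*z,-(v-K[1,2])/K[1,1]*z,-z,np.ones_like(z)],-1)
    W=P@np.linalg.inv(c['world_to_cam']).T
    W[z==0]=np.nan
    return W[...,:3]
E
python3 - <<'E'
from h import *
a=cam('top');b=cam('side')
cv2.imwrite('pics/top.png',cv2.resize(a['pixels'],(800,600)));cv2.imwrite('pics/side.png',cv2.resize(b['pixels'],(800,600)))
s=r.state();print(s['tcp_rot'],s['finger_gap'],r.tips_ahead, s['t']);print(a['world_to_cam'],b['world_to_cam'])
print([k for k in a])
E
```

```text
[[ 9.46754447e-01  3.21956217e-01 -4.59430934e-04]
 [ 3.21956449e-01 -9.46752101e-01  2.12240423e-03]
 [ 2.48354034e-04 -2.15731240e-03 -9.99997642e-01]] 85.47011473028329 72.6 0.1
[[ 2.00272894e-02 -9.99765585e-01  8.22694362e-03 -2.16248837e+01]
 [ 9.95247481e-01  2.07197437e-02  9.51480115e-02 -5.61496527e+02]
 [-9.52961675e-02  6.28228815e-03  9.95429140e-01 -1.04603069e+03]
 [ 0.00000000e+00  0.00000000e+00  0.00000000e+00  1.00000000e+00]] [[-8.37283920e-01 -5.46768079e-01 -5.52663081e-04  4.72465360e+02]
 [ 3.21060875e-01 -4.92468732e-01  8.08946514e-01 -2.66891899e+02]
 [-4.42578301e-01  6.77140469e-01  5.87881989e-01 -7.74193936e+02]
 [ 0.00000000e+00  0.00000000e+00  0.00000000e+00  1.00000000e+00]]
['pixels', 'range_z', 'camera_matrix', 'world_to_cam']
```

View pics/top.png

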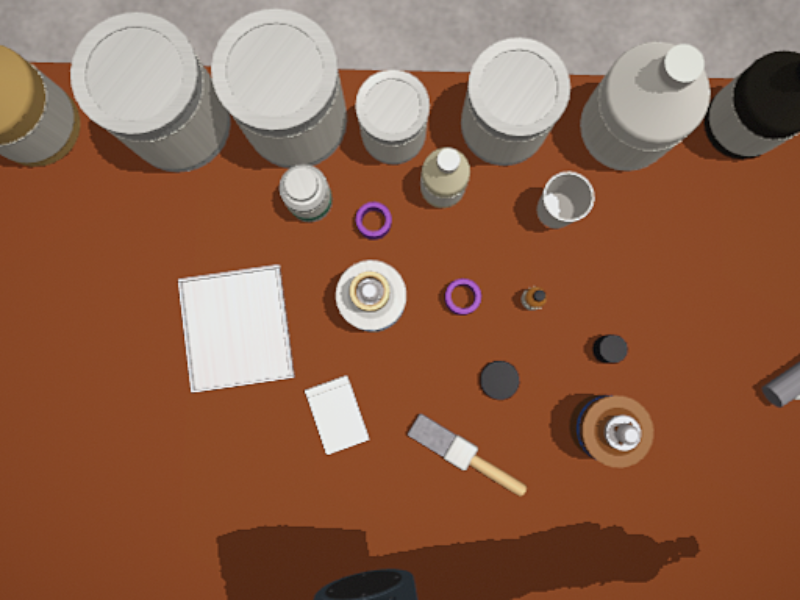

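View pics/side.png

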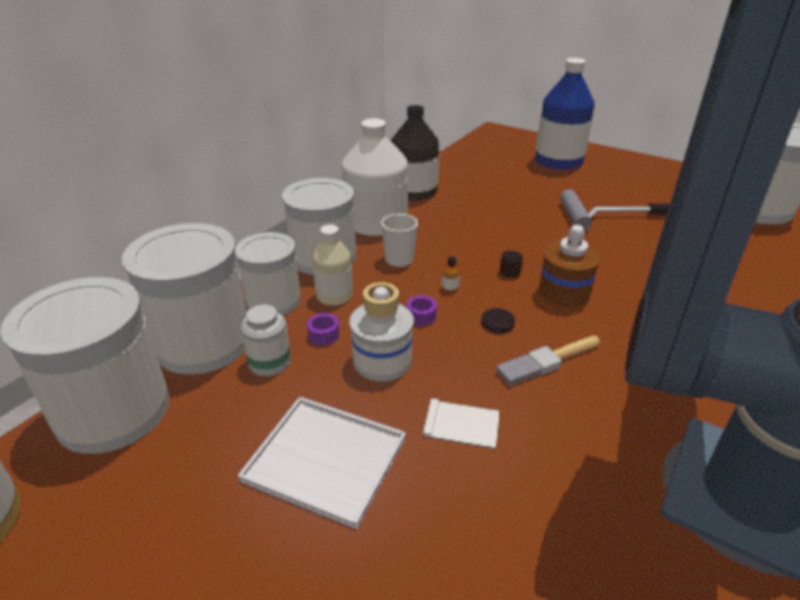

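The top picture shows these candidates:
- **Roll:** tan ring at (370,291) on the white can. Purple look-alikes are at (373,220) and (463,297).
- **Can:** white at (370,295). The brown look-alike is at (618,432).
- **Cap:** tall black at (610,349). The flat black lid is at (500,380) and the vial with a black cap at (535,298).
- **Tray:** (237,328). A white card is at (337,415).

I choose the tan roll, the white can, the tall black cap and the tray.

```bash
cat > m.py <<'E'
from h import *
S=1.5625
def circ(xy):  # least-squares circle
    A=np.c_[2*xy,np.ones(len(xy))];s=np.linalg.lstsq(A,(xy**2).sum(1),rcond=None)[0]
    return s[:2],np.sqrt(s[2]+s[0]**2+s[1]**2)
def reg(W,u,v,rad,zlo,zhi,S=S):
    h,w=W.shape[:2];uu,vv=np.meshgrid(np.arange(w),np.arange(h))
    m=(np.hypot(uu-u/S,vv-v/S)<rad/S)&(W[...,2]>zlo)&(W[...,2]<zhi)
    return W[m],m
E
python3 - <<'E'
from m import *
c=dict(np.load('/tmp/top.npz'));W=pts(c)
for n,u,v,rad,lo,hi in [('roll',370,291,35,136,147),('tip',370,291,15,146,155),('shoulder',370,295,40,75,102),('cap',610,349,30,30,55),('lid',500,380,30,8,25),('tray',237,328,40,-5,15),('bench',440,360,20,-10,10),('browncan',618,432,50,40,200)]:
    p,m=reg(W,u,v,rad,lo,hi)
    hull=cv2.convexHull(p[:,:2].astype(np.float32))[:,0]
    print(n,len(p),'med',np.median(p,0).round(1),'minrect',np.round((p.min(0)+p.max(0))/2,1),'ext',np.ptp(p,axis=0).round(1),'encl',cv2.minEnclosingCircle(hull))
p,_=reg(W,237,328,95,8,22)
print('trayrim',cv2.minAreaRect(p[:,:2].astype(np.float32)), np.median(p[:,2]))
cv2.imwrite('pics/crop.png',cv2.resize(c['pixels'][150:290,200:430],(800,487)))
E
```

```text
roll 305 med [565.1  45.3 144.3] minrect [565.6  46.2 141.6] ext [53.2 54.7 10.7] encl ((565.5643310546875, 46.033233642578125), 27.807891845703125)
tip 72 med [564.8  45.  148.7] minrect [563.1  39.5 148.8] ext [35.2 32.7  5.4] encl ((563.817626953125, 37.63058853149414), 18.459796905517578)
shoulder 1022 med [558.3  44.1  90.1] minrect [566.1  46.5  90.8] ext [100.4  99.4  13.7] encl ((565.2178955078125, 46.168190002441406), 51.256473541259766)
cap 276 med [ 495.1 -323.    42.6] minrect [ 495.3 -324.8   38.9] ext [43.2 41.9 17.5] encl ((495.00140380859375, -325.15960693359375), 22.126190185546875)
lid 498 med [ 443.6 -154.7   14.7] minrect [ 443.8 -155.    14.3] ext [58.8 59.7 12.6] encl ((443.357666015625, -155.1776885986328), 30.80261993408203)
tray 2044 med [516.8 259.5   4.6] minrect [517.  259.1   4.8] ext [124.6 124.9  12.7] encl ((517.7118530273438, 259.1751708984375), 64.15814971923828)
bench 516 med [473.3 -64.3   0.7] minrect [472.6 -63.4   1.4] ext [62.1 62.5 12.6] encl ((472.8639221191406, -63.550376892089844), 31.657779693603516)
browncan 1820 med [ 377.2 -306.8   90.6] minrect [ 374.1 -316.4   96.2] ext [102.8 103.  111.2] encl ((374.1219177246094, -316.6615295410156), 52.31019973754883)
trayrim ((504.7721862792969, 248.3389129638672), (208.69744873046875, 185.12484741210938), 9.473987579345703) 12.536348850115928
```

View pics/crop.png

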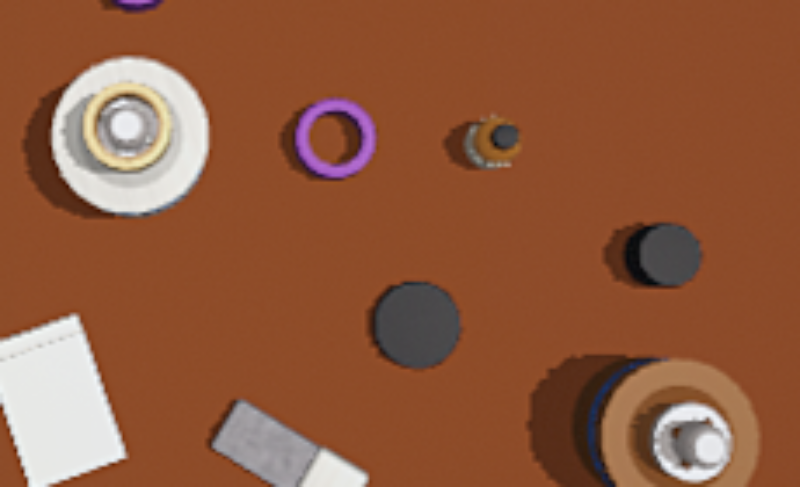

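The crop confirms the choice: the tan roll sits around the white can's neck at (127,126), and the tall black cap is at (670,255), distinct from the flat lid at (417,325). Measured heights and sizes fit the description: roll top 144, cap top 42, tray floor 4.6. I'll turn the wrist first so joint 6 stays in range, then travel.

Emit:
arm_command:
  rows:
    - {"roll": -0.12, "jaw": -1}
    - {"roll": -0.12, "jaw": -1}
    - {"roll": -0.12, "jaw": -1}
    - {"roll": -0.12, "jaw": -1}
    - {"roll": -0.12, "jaw": -1}

```text
$.rows[0]: bad value
```

```bash
cat > g.py <<'E'
import sys,numpy as np
from workcell import r
s=r.state();R=np.array(s['tcp_rot']);p=np.array(s['tcp_pos']);t=np.array([float(a) for a in sys.argv[1:4]])
d=R.T@(t-p);print('t',s['t'],'p',p.round(1),'yaw',np.degrees(np.arctan2(R[1,0],R[0,0])).round(1),'tilt',R[:2,2].round(4),'q',np.round(s['joint_pos'],1),'F',np.round(s['force'],1),'gap',round(s['finger_gap'],1),'grip',round(s['grip_force'],1))
n=int(np.ceil(np.abs(d).max()/40));print('delta',d.round(1),'rows',n,'each',(d/n).round(2))
E
python3 g.py 565.4 46 304; python3 -c "
from h import *
s=r.state();c=r.read_camera('wrist');M=np.linalg.inv(c['world_to_cam']);print(np.array(s['tcp_rot']).T@(M[:3,3]-s['tcp_pos']))"
```

```text
t 0.1 p [ 168.9 -496.6  302.8] yaw 18.8 tilt [-0.0005  0.0021] q [-78.5   2.8   5.6  92.9  -0.   82.7] F [-0.2  0.1 -0.1] gap 85.5 grip 0.0
delta [ 5.501e+02 -3.861e+02 -2.000e-01] rows 14 each [ 3.929e+01 -2.758e+01 -2.000e-02]
[ 70.65823144   0.86715405 -69.6482277 ]
```

Emit:
arm_command:
  rows:
    - {"tx": 0, "ty": 0, "tz": 0, "roll": -0.12, "jaw": -1}
    - {"tx": 0, "ty": 0, "tz": 0, "roll": -0.12, "jaw": -1}
    - {"tx": 0, "ty": 0, "tz": 0, "roll": -0.12, "jaw": -1}
    - {"tx": 0, "ty": 0, "tz": 0, "roll": -0.12, "jaw": -1}
    - {"tx": 0, "ty": 0, "tz": 0, "roll": -0.12, "jaw": -1}

```text
t: 0.57
tcp_pos: [169.0, -496.9, 303.4]
tcp_rot: [[0.595, 0.804, -0.0], [0.804, -0.595, 0.001], [0.001, -0.001, -1.0]]
force: [-0.4, -0.1, 0.3]
finger_gap: 85.5
grip_force: 0.0
```

```bash
python3 g.py 545 10 302
```

```text
t 0.5667 p [ 169.  -496.9  303.4] yaw 53.5 tilt [-0.0002  0.001 ] q [-78.5   2.8   5.6  92.9   0.   48. ] F [-0.4 -0.1  0.3] gap 85.5 grip 0.0
delta [631.1   0.8   1.8] rows 16 each [39.44  0.05  0.11]
```

Emit:
arm_command:
  rows:
    - {"tx": 40, "ty": 0, "tz": 0, "roll": 0, "jaw": -1}
    - {"tx": 40, "ty": 0, "tz": 0, "roll": 0, "jaw": -1}
    - {"tx": 40, "ty": 0, "tz": 0, "roll": 0, "jaw": -1}
    - {"tx": 40, "ty": 0, "tz": 0, "roll": 0, "jaw": -1}
    - {"tx": 40, "ty": 0, "tz": 0, "roll": 0, "jaw": -1}

```text
t: 0.98
tcp_pos: [289.5, -335.3, 303.5]
tcp_rot: [[0.6, 0.8, -0.0], [0.8, -0.6, 0.001], [0.0, -0.0, -1.0]]
force: [2.0, -1.0, -0.4]
finger_gap: 85.6
grip_force: 0.0
```

Emit:
arm_command:
  rows:
    - {"tx": 40, "ty": 0, "tz": 0, "roll": 0, "jaw": -1}
    - {"tx": 40, "ty": 0, "tz": 0, "roll": 0, "jaw": -1}
    - {"tx": 40, "ty": 0, "tz": 0, "roll": 0, "jaw": -1}
    - {"tx": 40, "ty": 0, "tz": 0, "roll": 0, "jaw": -1}
    - {"tx": 40, "ty": 0, "tz": 0, "roll": 0, "jaw": -1}

```text
t: 1.4
tcp_pos: [409.5, -175.0, 303.7]
tcp_rot: [[0.6, 0.8, 0.0], [0.8, -0.6, -0.0], [-0.0, 0.0, -1.0]]
force: [2.0, -0.5, -0.4]
finger_gap: 85.4
grip_force: 0.0
```

Emit:
arm_command:
  rows:
    - {"tx": 40, "ty": 0, "tz": 0, "roll": 0, "jaw": -1}
    - {"tx": 40, "ty": 0, "tz": 0, "roll": 0, "jaw": -1}
    - {"tx": 40, "ty": 0, "tz": 0, "roll": 0, "jaw": -1}
    - {"tx": 20, "ty": 0, "tz": 0, "roll": 0, "jaw": -1}
    - {"tx": 0, "ty": 0, "tz": 0, "roll": 0, "jaw": -1}

```text
t: 1.82
tcp_pos: [494.4, -61.4, 303.0]
tcp_rot: [[0.595, 0.804, -0.0], [0.804, -0.595, 0.002], [0.001, -0.001, -1.0]]
force: [-0.6, -0.1, -0.0]
finger_gap: 85.3
grip_force: 0.0
```

```bash
cat > w.py <<'E'
from m import *
import sys
# circle centre of top faces in a height band, near a predicted world point
def near(c,x,y,rad,lo,hi):
    W=pts(c);m=(np.hypot(W[...,0]-x,W[...,1]-y)<rad)&(W[...,2]>lo)&(W[...,2]<hi)
    p=W[m];
    if len(p)<20: print('few',len(p));return
    h=cv2.convexHull(p[:,:2].astype(np.float32))
    print(len(p),'zmed',np.median(p[:,2]).round(1),'encl',cv2.minEnclosingCircle(h),'bbox',((p.min(0)+p.max(0))/2).round(1))
E
python3 - <<'E'
from w import *
c=cam('wrist'); cv2.imwrite('pics/w1.png',c['pixels'])
near(c,565.4,46,35,138,147);near(c,565.4,46,12,145,153);near(c,565.4,46,60,80,100)
E
python3 g.py 565.4 46 304
```

```text
2194 zmed 143.6 encl ((561.503173828125, 40.76749038696289), 27.363588333129883) bbox [560.1  37.4 142.5]
299 zmed 147.4 encl ((561.418701171875, 41.10908508300781), 9.862433433532715) bbox [561.4  40.9 147.6]
6092 zmed 89.0 encl ((563.4735717773438, 44.32804870605469), 51.47502517700195) bbox [561.1  38.   90.1]
t 1.8667 p [493.3 -63.1 303.1] yaw 53.4 tilt [-0.0015  0.0003] q [-15.   -1.3   1.5  92.9  -0.  111.6] F [ 0.7  0.4 -0.2] gap 85.4 grip 0.0
delta [130.6  -7.2  -1. ] rows 4 each [32.64 -1.8  -0.24]
```

View pics/w1.png

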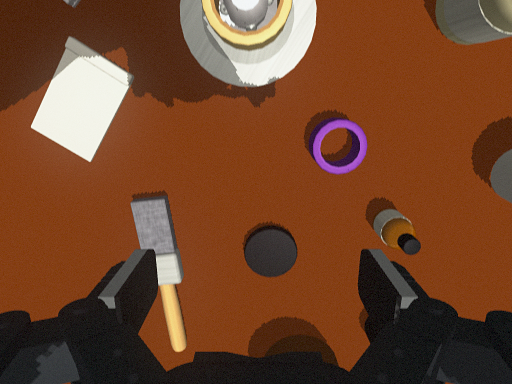

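The wrist view shows the tan roll cut off by the top edge at (247,10), so I'll move closer and measure again.

Emit:
arm_command:
  rows:
    - {"tx": 35, "ty": -1, "tz": 10, "roll": 0, "jaw": -1}
    - {"tx": 30, "ty": -3, "tz": 20, "roll": 0, "jaw": -1}
    - {"tx": 0, "ty": 0, "tz": 0, "roll": 0, "jaw": -1}

```text
t: 2.12
tcp_pos: [528.5, -8.1, 269.8]
tcp_rot: [[0.598, 0.802, -0.005], [0.802, -0.598, 0.003], [-0.001, -0.006, -1.0]]
force: [-1.0, -0.2, -0.8]
finger_gap: 85.3
grip_force: 0.0
```

```bash
python3 - <<'E'
from w import *
c=cam('wrist')
near(c,565.4,46,35,138,147);near(c,565.4,46,12,145,153);near(c,565.4,46,60,80,100)
E
python3 g.py 565 46 220
```

```text
5039 zmed 143.6 encl ((564.3505249023438, 44.35849380493164), 28.004858016967773) bbox [564.3  44.4 142.5]
1133 zmed 147.5 encl ((564.2357788085938, 45.069820404052734), 10.8970308303833) bbox [564.   45.2 147.6]
9100 zmed 88.7 encl ((563.557861328125, 44.73974609375), 51.561073303222656) bbox [563.6  44.6  89. ]
t 2.1667 p [527.7  -9.8 271. ] yaw 53.3 tilt [-0.0054  0.0005] q [ -8.3   3.1   2.3  89.5  -0.  118.4] F [-1.  -0.2 -0.9] gap 85.6 grip 0.0
delta [67.2 -3.2 50.9] rows 2 each [33.59 -1.61 25.43]
```

Emit:
arm_command:
  rows:
    - {"tx": 33, "ty": -2, "tz": 20, "roll": 0, "jaw": -1}
    - {"tx": 33, "ty": -1, "tz": 25, "roll": 0, "jaw": -1}
    - {"tx": 0, "ty": 0, "tz": 0, "roll": 0, "jaw": -1}
    - {"tx": 0, "ty": 0, "tz": 0, "roll": 0, "jaw": -1}

```text
t: 2.5
tcp_pos: [564.5, 43.5, 226.9]
tcp_rot: [[0.599, 0.801, -0.005], [0.801, -0.599, -0.001], [-0.004, -0.004, -1.0]]
force: [0.1, 0.7, 0.3]
finger_gap: 85.6
grip_force: 0.0
```

```bash
python3 g.py 564.3 44.5 190
```

```text
t 2.5 p [564.5  43.5 226.9] yaw 53.2 tilt [-0.0051 -0.0009] q [-2.400e+00  8.900e+00  3.600e+00  8.490e+01 -1.000e-01  1.245e+02] F [0.1 0.7 0.3] gap 85.6 grip 0.0
delta [ 0.8 -0.6 36.9] rows 1 each [ 0.8  -0.64 36.89]
```

Emit:
arm_command:
  rows:
    - {"tx": 0.8, "ty": -0.6, "tz": 18, "roll": 0, "jaw": -1}
    - {"tx": 0, "ty": 0, "tz": 18, "roll": 0, "jaw": -1}
    - {"tx": 0, "ty": 0, "tz": 0, "roll": 0, "jaw": -1}
    - {"tx": 0, "ty": 0, "tz": 0, "roll": 0, "jaw": -1}

```text
t: 2.83
tcp_pos: [564.9, 43.5, 193.4]
tcp_rot: [[0.601, 0.799, -0.001], [0.799, -0.601, -0.001], [-0.001, -0.001, -1.0]]
force: [-0.9, -1.1, 0.3]
finger_gap: 85.6
grip_force: 0.0
```

Emit:
arm_command:
  rows:
    - {"tx": 0, "ty": 0, "tz": 0, "roll": 0, "jaw": 0}
    - {"tx": 0, "ty": 0, "tz": 0, "roll": 0, "jaw": 0.3}
    - {"tx": 0, "ty": 0, "tz": 0, "roll": 0, "jaw": 0.5}
    - {"tx": 0, "ty": 0, "tz": 0, "roll": 0, "jaw": 0.5}
    - {"tx": 0, "ty": 0, "tz": 0, "roll": 0, "jaw": 0.5}
  squeeze: 30

```text
t: 3.25
tcp_pos: [566.7, 44.8, 195.3]
tcp_rot: [[0.6, 0.8, 0.004], [0.8, -0.6, -0.001], [0.001, 0.004, -1.0]]
force: [-0.5, -1.1, 6.6]
finger_gap: 53.9
grip_force: 32.4
```

Emit:
arm_command:
  rows:
    - {"tx": 0, "ty": 0, "tz": 0, "roll": 0, "jaw": 0.5}
    - {"tx": 0, "ty": 0, "tz": 0, "roll": 0, "jaw": 0.5}
    - {"tx": 0, "ty": 0, "tz": 0, "roll": 0, "jaw": 0.5}
    - {"tx": 0, "ty": 0, "tz": 0, "roll": 0, "jaw": 0.5}

```text
t: 3.58
tcp_pos: [566.7, 44.8, 195.3]
tcp_rot: [[0.6, 0.8, 0.004], [0.8, -0.6, -0.001], [0.001, 0.004, -1.0]]
force: [-1.5, -0.8, 5.1]
finger_gap: 54.6
grip_force: 32.4
```

```bash
python3 g.py 564.3 44.5 190
```

```text
t 3.5833 p [566.7  44.8 195.3] yaw 53.1 tilt [ 0.0036 -0.0013] q [-2.200e+00  9.200e+00  3.000e-01  8.090e+01 -1.000e-01  1.246e+02] F [-1.5 -0.8  5.1] gap 54.6 grip 32.4
delta [-1.6 -1.8  5.3] rows 1 each [-1.63 -1.76  5.31]
```

Emit:
arm_command:
  rows:
    - {"tx": 0, "ty": 0, "tz": -8, "roll": 0, "jaw": 0.5}
    - {"tx": 0, "ty": 0, "tz": -16, "roll": 0, "jaw": 0.5}
    - {"tx": 0, "ty": 0, "tz": -18, "roll": 0, "jaw": 0.5}
    - {"tx": 0, "ty": 0, "tz": -18, "roll": 0, "jaw": 0.5}
    - {"tx": 0, "ty": 0, "tz": -18, "roll": 0, "jaw": 0.5}

```text
t: 4.0
tcp_pos: [565.4, 45.4, 271.4]
tcp_rot: [[0.599, 0.801, -0.001], [0.801, -0.599, 0.0], [-0.001, -0.001, -1.0]]
force: [-0.3, 0.0, -1.4]
finger_gap: 54.5
grip_force: 32.0
```

```bash
python3 - <<'E'
from w import *
c=cam('wrist'); d=cam('side')
a=cv2.resize(c['pixels'],(400,300));b=d['pixels'][130:280,180:380]
cv2.imwrite('pics/w2.png',np.hstack([a,cv2.resize(b,(400,300))]))
t=cam('top');W=pts(t)
hsv=cv2.cvtColor(t['pixels'],cv2.COLOR_BGR2HSV)
# tray geometry: bright pixels
m=((t['pixels'].min(2)>130)&(W[...,2]<25)&(W[...,2]>-5)&(np.hypot(W[...,0]-517,W[...,1]-259)<140)).astype(np.uint8)
n,l,st,ce=cv2.connectedComponentsWithStats(m);i=1+st[1:,4].argmax();p=W[l==i]
print(cv2.minAreaRect(p[:,:2].astype(np.float32)),np.median(p,0))
E
python3 g.py 517 259 265
```

```text
((515.5226440429688, 280.9267883300781), (183.26805114746094, 124.62067413330078), 9.388472557067871) [517.90364137 286.0732736    4.94274496]
t 4.15 p [566.6  45.3 272.6] yaw 53.2 tilt [0.0036 0.    ] q [ -2.2   8.8   8.6  89.6   0.  124.6] F [ 0.9 -0.3 -0.7] gap 54.2 grip 32.0
delta [ 141.3 -167.9    7.5] rows 5 each [ 28.26 -33.58   1.49]
```

View pics/w2.png

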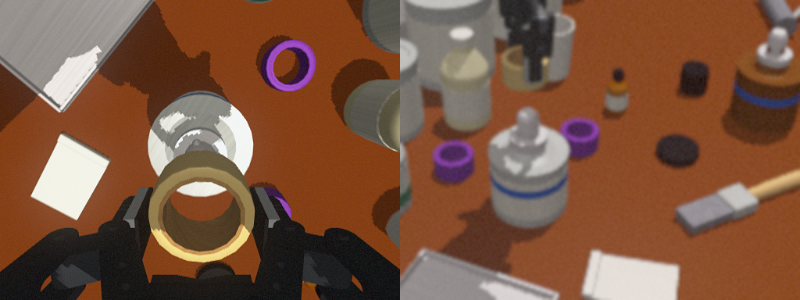

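The roll is held level between the pads (wrist (200,205)) and the neck is clear. Next, the tray.

Emit:
arm_command:
  rows:
    - {"tx": 28, "ty": -33, "tz": 0, "roll": 0, "jaw": 0.5}
    - {"tx": 28, "ty": -33, "tz": 0, "roll": 0, "jaw": 0.5}
    - {"tx": 28, "ty": -33, "tz": 0, "roll": 0, "jaw": 0.5}
    - {"tx": 28, "ty": -33, "tz": 0, "roll": 0, "jaw": 0.5}
    - {"tx": 28, "ty": -33, "tz": 20, "roll": 0, "jaw": 0.5}

```text
t: 4.57
tcp_pos: [520.4, 247.0, 255.2]
tcp_rot: [[0.599, 0.8, 0.004], [0.8, -0.599, 0.002], [0.004, 0.002, -1.0]]
force: [1.2, 0.4, -0.2]
finger_gap: 54.3
grip_force: 32.1
```

Emit:
arm_command:
  rows:
    - {"tx": 0, "ty": 0, "tz": 35, "roll": 0, "jaw": 0.5}
    - {"tx": 0, "ty": 0, "tz": 35, "roll": 0, "jaw": 0.5}
    - {"tx": 0, "ty": 0, "tz": 25, "roll": 0, "jaw": 0.5}
    - {"tx": 0, "ty": 0, "tz": 15, "roll": 0, "jaw": 0.5}
    - {"tx": 0, "ty": 0, "tz": 0, "roll": 0, "jaw": 0.5}

```text
t: 4.98
tcp_pos: [515.8, 243.4, 135.9]
tcp_rot: [[0.599, 0.801, -0.013], [0.801, -0.599, -0.004], [-0.011, -0.008, -1.0]]
force: [-0.5, -0.6, -1.6]
finger_gap: 54.1
grip_force: 32.1
```

```bash
python3 g.py 517 259 90
python3 - <<'E'
from w import *
s=r.state();p=s['tcp_pos'];c=cam('wrist');near(c,p[0],p[1],34,p[2]-62,p[2]-35)
W=pts(c);m=(np.hypot(W[...,0]-p[0],W[...,1]-p[1])<34)&(W[...,2]>20)&(W[...,2]<p[2]-38)
q=W[m];q=q[q[:,2]>np.percentile(q[:,2],60)-1];A=np.c_[q[:,:2]-p[:2],np.ones(len(q))];print('plane',np.linalg.lstsq(A,q[:,2],rcond=None)[0])
print(np.percentile(W[m][:,2],[1,5,20,50,80,95,99]).round(1))
cv2.imwrite('pics/w3.png',c['pixels'])
E
```

```text
t 4.9833 p [515.8 243.4 135.9] yaw 53.2 tilt [-0.0127 -0.0042] q [ 18.5  11.8  -3.6  75.4   0.  145.3] F [-0.5 -0.6 -1.6] gap 54.1 grip 32.1
delta [13.7 -8.  45.8] rows 2 each [ 6.86 -4.01 22.89]
10948 zmed 83.9 encl ((517.9255981445312, 246.2617645263672), 33.23893356323242) bbox [516.5 242.5  87.4]
plane [-2.84418733e-03  3.44089088e-03  8.53932865e+01]
[55.7 59.2 70.7 83.2 84.5 91.5 96.7]
```

View pics/w3.png

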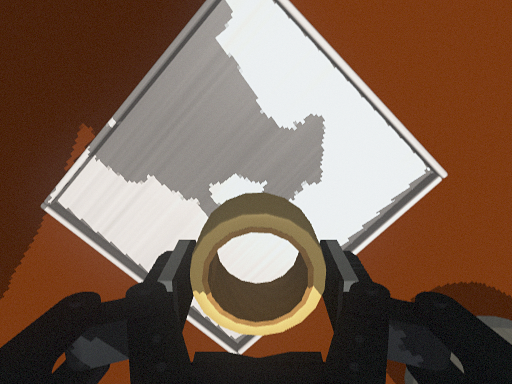

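The roll is level (plane slope 0.3%). Its top is at z 84, so its underside is at about 54 with the TCP at 136. The tray's corners show at (45,207), (443,175) and (240,352).

Run:
```python
from w import *
c=dict(np.load('/tmp/wrist.npz'));W=pts(c)
for u,v in [(243,175),(45,207),(443,175),(240,350)]: print(np.nanmedian(W[v-2:v+3,u-2:u+3].reshape(-1,3),0).round(1))
```

```text
[520.4 265.6   3.8]
[415.8 322.1  13.5]
[614.3 198.8  13.5]
[446.  171.1  13.4]
```

Emit:
arm_command:
  rows:
    - {"tx": 7, "ty": -4, "tz": 20, "roll": 0, "jaw": 0.5}
    - {"tx": 7, "ty": -4, "tz": 15, "roll": 0, "jaw": 0.5}
    - {"tx": 0, "ty": 0, "tz": 0, "roll": 0, "jaw": 0.5}
    - {"tx": 0, "ty": 0, "tz": 0, "roll": 0, "jaw": 0.5}
    - {"tx": 0, "ty": 0, "tz": 0, "roll": 0, "jaw": 0.5}

```text
t: 5.45
tcp_pos: [523.0, 260.5, 110.0]
tcp_rot: [[0.6, 0.8, 0.002], [0.8, -0.6, 0.0], [0.001, 0.001, -1.0]]
force: [0.4, 0.4, -0.2]
finger_gap: 54.5
grip_force: 32.1
```

```bash
python3 g.py 517 259 86
```

```text
t 5.45 p [523.  260.5 110. ] yaw 53.2 tilt [0.0019 0.0003] q [ 19.9  14.   -4.1  71.9  -0.  146.8] F [ 0.4  0.4 -0.2] gap 54.5 grip 32.1
delta [-4.8 -4.  24. ] rows 1 each [-4.84 -3.98 24.04]
```

Emit:
arm_command:
  rows:
    - {"tx": -2, "ty": -2, "tz": 10, "roll": 0, "jaw": 0.5}
    - {"tx": -2, "ty": -2, "tz": 7, "roll": 0, "jaw": 0.5}
    - {"tx": 0, "ty": 0, "tz": 3, "roll": 0, "jaw": 0.5}
    - {"tx": 0, "ty": 0, "tz": 0, "roll": 0, "jaw": 0.5}
    - {"tx": 0, "ty": 0, "tz": 0, "roll": 0, "jaw": 0.5}

```text
t: 5.87
tcp_pos: [516.3, 259.5, 88.0]
tcp_rot: [[0.6, 0.8, -0.001], [0.8, -0.6, -0.0], [-0.001, -0.0, -1.0]]
force: [-0.5, 0.5, -1.9]
finger_gap: 54.1
grip_force: 32.1
```

```bash
python3 g.py 517 259 86
python3 - <<'E'
from w import *
s=r.state();p=s['tcp_pos'];c=cam('wrist')
W=pts(c);m=(np.hypot(W[...,0]-p[0],W[...,1]-p[1])<34)&(W[...,2]>-5)&(W[...,2]<p[2]-38)
print(np.percentile(W[m][:,2],[1,5,20,50,80,95,99]).round(1))
E
```

```text
t 5.8667 p [516.3 259.5  88. ] yaw 53.2 tilt [-0.0009 -0.0004] q [ 20.   14.1  -6.5  69.4  -0.  146.9] F [-0.5  0.5 -1.9] gap 54.1 grip 32.1
delta [0.1 0.9 2. ] rows 1 each [0.08 0.87 1.96]
[ 2.6  3.1  3.9 27.6 36.3 40.3 48.1]
```

Emit:
arm_command:
  rows:
    - {"tx": 0, "ty": 0, "tz": 1, "roll": 0, "jaw": 0.5}
    - {"tx": 0, "ty": 0, "tz": 1, "roll": 0, "jaw": 0.5}
    - {"tx": 0, "ty": 0, "tz": 0, "roll": 0, "jaw": 0.5}
    - {"tx": 0, "ty": 0, "tz": 0, "roll": 0, "jaw": 0.5}

```text
t: 6.25
tcp_pos: [516.7, 259.8, 86.5]
tcp_rot: [[0.6, 0.8, 0.0], [0.8, -0.6, 0.0], [0.0, 0.0, -1.0]]
force: [0.3, -0.2, -1.6]
finger_gap: 54.0
grip_force: 32.1
```

Emit:
arm_command:
  rows:
    - {"tx": 0, "ty": 0, "tz": 1, "roll": 0, "jaw": 0.5}
    - {"tx": 0, "ty": 0, "tz": 0, "roll": 0, "jaw": 0.5}
    - {"tx": 0, "ty": 0, "tz": 1, "roll": 0, "jaw": 0.5}
    - {"tx": 0, "ty": 0, "tz": 0, "roll": 0, "jaw": 0.5}

```text
t: 6.58
tcp_pos: [516.9, 259.8, 85.4]
tcp_rot: [[0.6, 0.8, 0.001], [0.8, -0.6, 0.0], [0.0, 0.0, -1.0]]
force: [-2.2, -0.9, 4.2]
finger_gap: 54.4
grip_force: 32.5
```

The upward force shows contact, so I'll release and lift.

Emit:
arm_command:
  rows:
    - {"tx": 0, "ty": 0, "tz": 0, "roll": 0, "jaw": -0.5}
    - {"tx": 0, "ty": 0, "tz": 0, "roll": 0, "jaw": -0.8}
    - {"tx": 0, "ty": 0, "tz": 0, "roll": 0, "jaw": -0.8}
    - {"tx": 0, "ty": 0, "tz": 0, "roll": 0, "jaw": -0.8}
    - {"tx": 0, "ty": 0, "tz": 0, "roll": 0, "jaw": -0.8}

```text
t: 7.0
tcp_pos: [516.6, 259.7, 84.2]
tcp_rot: [[0.6, 0.8, -0.0], [0.8, -0.6, -0.0], [-0.0, -0.0, -1.0]]
force: [-0.5, -0.8, 0.2]
finger_gap: 77.0
grip_force: 0.0
```

Emit:
arm_command:
  rows:
    - {"tx": 0, "ty": 0, "tz": -20, "roll": 0, "jaw": -0.8}
    - {"tx": 0, "ty": 0, "tz": -40, "roll": 0, "jaw": -0.8}
    - {"tx": 0, "ty": 0, "tz": -40, "roll": 0, "jaw": -0.8}
    - {"tx": 0, "ty": 0, "tz": -40, "roll": 0, "jaw": -0.8}
    - {"tx": 0, "ty": 0, "tz": -40, "roll": 0, "jaw": -0.8}

```text
t: 7.42
tcp_pos: [516.3, 259.6, 266.0]
tcp_rot: [[0.6, 0.8, -0.0], [0.8, -0.6, -0.0], [-0.0, -0.0, -1.0]]
force: [1.7, 0.8, -0.6]
finger_gap: 76.8
grip_force: 0.0
```

```bash
python3 - <<'E'
from w import *
c=cam('wrist'); near(c,517,259,45,20,45)
E
python3 g.py 495 -325 265
```

```text
1645 zmed 33.5 encl ((516.2496337890625, 258.7003173828125), 27.92405891418457) bbox [516.2 258.7  28. ]
t 7.4667 p [519.3 260.7 276.5] yaw 53.2 tilt [0.0148 0.0054] q [ 20.   10.1  10.5  89.5  -0.  146.9] F [2.7 1.4 6.4] gap 77.0 grip 0.0
delta [-483.4  331.6    8. ] rows 13 each [-37.19  25.51   0.61]
```

The roll lies flat in the tray, top at z 34 and centre (516,259). Next, the cap.

Emit:
arm_command:
  rows:
    - {"tx": -37, "ty": 25.5, "tz": 0, "roll": 0, "jaw": -0.8}
    - {"tx": -37, "ty": 25.5, "tz": 0, "roll": 0, "jaw": -0.8}
    - {"tx": -37, "ty": 25.5, "tz": 0, "roll": 0, "jaw": -0.8}
    - {"tx": -37, "ty": 25.5, "tz": 0, "roll": 0, "jaw": -0.8}
    - {"tx": -37, "ty": 25.5, "tz": 0, "roll": 0, "jaw": -0.8}

```text
t: 7.88
tcp_pos: [508.1, 50.0, 264.3]
tcp_rot: [[0.599, 0.801, 0.001], [0.801, -0.599, -0.0], [0.0, 0.001, -1.0]]
force: [0.4, -0.8, 0.1]
finger_gap: 77.0
grip_force: 0.0
```

Emit:
arm_command:
  rows:
    - {"tx": -37, "ty": 25.5, "tz": 0, "roll": 0, "jaw": -0.8}
    - {"tx": -37, "ty": 25.5, "tz": 0, "roll": 0, "jaw": -0.8}
    - {"tx": -37, "ty": 25.5, "tz": 0, "roll": 0, "jaw": -0.8}
    - {"tx": -37, "ty": 25.5, "tz": 0, "roll": 0, "jaw": -0.8}
    - {"tx": -37, "ty": 25.5, "tz": 0, "roll": 0, "jaw": -0.8}

```text
t: 8.3
tcp_pos: [499.7, -158.6, 264.3]
tcp_rot: [[0.6, 0.8, 0.001], [0.8, -0.6, -0.0], [0.0, 0.001, -1.0]]
force: [0.7, 0.1, 0.5]
finger_gap: 76.9
grip_force: 0.0
```

Emit:
arm_command:
  rows:
    - {"tx": -37, "ty": 25.5, "tz": 0, "roll": 0, "jaw": -0.8}
    - {"tx": -37, "ty": 25.5, "tz": 0, "roll": 0, "jaw": -0.8}
    - {"tx": 0, "ty": 0, "tz": 0, "roll": 0.12, "jaw": -0.8}
    - {"tx": 0, "ty": 0, "tz": 0, "roll": 0.12, "jaw": -0.8}
    - {"tx": 0, "ty": 0, "tz": 0, "roll": 0.12, "jaw": -0.8}

```text
t: 8.72
tcp_pos: [496.5, -241.2, 263.8]
tcp_rot: [[0.848, 0.531, -0.001], [0.531, -0.848, 0.001], [-0.0, -0.001, -1.0]]
force: [-0.0, 0.4, -0.1]
finger_gap: 77.2
grip_force: 0.0
```

Emit:
arm_command:
  rows:
    - {"tx": 0, "ty": 0, "tz": 0, "roll": 0.12, "jaw": -0.8}
    - {"tx": 0, "ty": 0, "tz": 0, "roll": 0.12, "jaw": -0.8}
    - {"tx": 0, "ty": 0, "tz": 0, "roll": 0, "jaw": -0.8}

```text
t: 8.97
tcp_pos: [496.8, -240.0, 264.0]
tcp_rot: [[0.947, 0.32, -0.0], [0.32, -0.947, 0.0], [-0.0, -0.0, -1.0]]
force: [-0.2, -0.5, -0.4]
finger_gap: 76.9
grip_force: 0.0
```

```bash
python3 g.py 495 -325 180
python3 - <<'E'
from w import *
c=cam('wrist'); near(c,495,-325,35,30,50)
E
```

```text
t 8.9667 p [ 496.8 -240.   264. ] yaw 18.7 tilt [-0.0002  0.0002] q [-32.8   6.4   5.1  88.6   0.  128.6] F [-0.2 -0.5 -0.4] gap 76.9 grip 0.0
delta [-28.9  79.9  84. ] rows 3 each [-9.63 26.64 28.01]
1886 zmed 41.6 encl ((494.1785888671875, -327.2324523925781), 22.477901458740234) bbox [ 494.3 -327.    36.9]
```

Emit:
arm_command:
  rows:
    - {"tx": -10, "ty": 27, "tz": 20, "roll": 0, "jaw": -0.8}
    - {"tx": -10, "ty": 27, "tz": 30, "roll": 0, "jaw": -0.8}
    - {"tx": -9, "ty": 26, "tz": 30, "roll": 0, "jaw": -0.8}
    - {"tx": 0, "ty": 0, "tz": 0, "roll": 0, "jaw": -0.8}
    - {"tx": 0, "ty": 0, "tz": 0, "roll": 0, "jaw": -0.8}

```text
t: 9.43
tcp_pos: [493.5, -324.9, 181.0]
tcp_rot: [[0.947, 0.322, -0.005], [0.322, -0.947, 0.004], [-0.003, -0.006, -1.0]]
force: [1.0, 0.3, -0.1]
finger_gap: 76.9
grip_force: 0.0
```

```bash
python3 g.py 494.5 -326 80
python3 - <<'E'
from w import *
c=cam('wrist'); near(c,495,-325,35,36,50)
E
python3 g.py 494.5 -326 80
```

```text
t 9.4333 p [ 493.5 -324.9  181. ] yaw 18.8 tilt [-0.005   0.0045] q [-39.9  13.3   3.3  80.4   0.  121.3] F [ 1.   0.3 -0.1] gap 76.9 grip 0.0
delta [  0.9   2.  100.9] rows 3 each [ 0.31  0.65 33.65]
3404 zmed 41.6 encl ((494.0107421875, -327.2721252441406), 21.917051315307617) bbox [ 494.  -327.3   39.8]
t 9.4833 p [ 494.6 -324.7  183.3] yaw 18.8 tilt [-0.0019  0.0022] q [-39.8  13.1   3.5  80.5   0.  121.4] F [-0.1  1.2 -0.6] gap 76.6 grip 0.0
delta [ -0.4   1.5 103.3] rows 3 each [-0.12  0.51 34.44]
```

Emit:
arm_command:
  rows:
    - {"tx": -1, "ty": 2, "tz": 35, "roll": 0, "jaw": -0.8}
    - {"tx": 0, "ty": 0, "tz": 35, "roll": 0, "jaw": -0.8}
    - {"tx": 0, "ty": 0, "tz": 22, "roll": 0, "jaw": -0.8}
    - {"tx": 0, "ty": 0, "tz": 10, "roll": 0, "jaw": -0.8}
    - {"tx": 0, "ty": 0, "tz": 0, "roll": 0, "jaw": -0.8}

```text
t: 9.9
tcp_pos: [494.2, -325.3, 80.9]
tcp_rot: [[0.946, 0.324, -0.003], [0.324, -0.946, 0.003], [-0.002, -0.003, -1.0]]
force: [-1.1, 0.4, -0.2]
finger_gap: 76.7
grip_force: 0.0
```

Emit:
arm_command:
  rows:
    - {"tx": 0, "ty": 0, "tz": 0, "roll": 0, "jaw": -0.8}
    - {"tx": 0, "ty": 0, "tz": 0, "roll": 0, "jaw": -0.8}

```text
t: 10.07
tcp_pos: [496.6, -328.0, 85.6]
tcp_rot: [[0.946, 0.323, 0.004], [0.323, -0.946, -0.003], [0.003, 0.004, -1.0]]
force: [1.3, -0.3, 0.4]
finger_gap: 76.8
grip_force: 0.0
```

```bash
python3 g.py 494 -327 81
```

```text
t 10.0667 p [ 496.6 -328.    85.6] yaw 18.8 tilt [ 0.004  -0.0032] q [-39.9  16.4  -4.1  69.3   0.  121.3] F [ 1.3 -0.3  0.4] gap 76.8 grip 0.0
delta [-2.2 -1.8  4.6] rows 1 each [-2.17 -1.8   4.56]
```

Emit:
arm_command:
  rows:
    - {"tx": 0, "ty": 0, "tz": 0, "roll": 0, "jaw": -0.5}
    - {"tx": 0, "ty": 0, "tz": 0, "roll": 0, "jaw": 0.2}
    - {"tx": 0, "ty": 0, "tz": 0, "roll": 0, "jaw": 0.5}
    - {"tx": 0, "ty": 0, "tz": 0, "roll": 0, "jaw": 0.8}
    - {"tx": 0, "ty": 0, "tz": 0, "roll": 0, "jaw": 0.8}
  squeeze: 70

```text
t: 10.48
tcp_pos: [496.0, -328.1, 84.6]
tcp_rot: [[0.947, 0.322, 0.003], [0.322, -0.947, -0.002], [0.002, 0.003, -1.0]]
force: [-0.3, 0.3, 5.8]
finger_gap: 41.6
grip_force: 71.2
```

Emit:
arm_command:
  rows:
    - {"tx": 0, "ty": 0, "tz": 0, "roll": 0, "jaw": 0.8}
    - {"tx": 0, "ty": 0, "tz": 0, "roll": 0, "jaw": 0.8}
    - {"tx": 0, "ty": 0, "tz": 0, "roll": 0, "jaw": 0.8}
    - {"tx": 0, "ty": 0, "tz": 0, "roll": 0, "jaw": 0.8}

```text
t: 10.82
tcp_pos: [496.0, -328.1, 84.6]
tcp_rot: [[0.947, 0.322, 0.003], [0.322, -0.947, -0.002], [0.002, 0.003, -1.0]]
force: [0.1, 0.8, 6.7]
finger_gap: 41.8
grip_force: 71.2
```

```bash
python3 g.py 494 -327 81
```

```text
t 10.8167 p [ 496.  -328.1   84.6] yaw 18.8 tilt [ 0.0031 -0.0023] q [-39.9  16.4  -4.1  69.2   0.  121.3] F [0.1 0.8 6.7] gap 41.8 grip 71.2
delta [-1.5 -1.7  3.6] rows 1 each [-1.53 -1.7   3.58]
```

Emit:
arm_command:
  rows:
    - {"tx": 0, "ty": 0, "tz": -15, "roll": 0, "jaw": 0.8}
    - {"tx": 0, "ty": 0, "tz": -40, "roll": 0, "jaw": 0.8}
    - {"tx": 0, "ty": 0, "tz": -40, "roll": 0, "jaw": 0.8}
    - {"tx": 0, "ty": 0, "tz": -40, "roll": 0, "jaw": 0.8}
    - {"tx": 0, "ty": 0, "tz": -40, "roll": 0, "jaw": 0.8}

```text
t: 11.23
tcp_pos: [494.3, -326.8, 258.7]
tcp_rot: [[0.947, 0.322, -0.001], [0.322, -0.947, 0.001], [-0.001, -0.001, -1.0]]
force: [0.8, 0.4, -0.2]
finger_gap: 41.9
grip_force: 70.9
```

Emit:
arm_command:
  rows:
    - {"tx": 0, "ty": 0, "tz": -15, "roll": 0, "jaw": 0.8}
    - {"tx": 0, "ty": 0, "tz": 0, "roll": 0, "jaw": 0.8}
    - {"tx": 0, "ty": 0, "tz": 0, "roll": 0, "jaw": 0.8}
    - {"tx": 0, "ty": 0, "tz": 0, "roll": 0, "jaw": 0.8}
    - {"tx": 0, "ty": 0, "tz": 0, "roll": 0, "jaw": 0.8}

```text
t: 11.65
tcp_pos: [494.0, -326.5, 269.5]
tcp_rot: [[0.947, 0.322, -0.004], [0.322, -0.947, 0.003], [-0.003, -0.004, -1.0]]
force: [-0.4, 0.3, -0.9]
finger_gap: 41.7
grip_force: 70.9
```

```bash
cat > cap.py <<'E'
from w import *
s=r.state();p=np.array(s['tcp_pos']);R=np.array(s['tcp_rot']);c=cam('wrist')
T=(pts(c)-p)@R  # tool frame
m=(np.abs(T[...,0])<30)&(np.abs(T[...,1])<19)&(T[...,2]>36)&(T[...,2]<60)
q=T[m];top=q[q[:,2]<np.median(q[:,2])+1.5] if len(q) else q
print(len(q),np.percentile(q[:,2],[2,20,50,80]).round(1),'x range',np.percentile(top[:,0],[0.5,99.5]).round(1),'y',np.percentile(top[:,1],[0.5,99.5]).round(1))
A=np.c_[top[:,:2],np.ones(len(top))];print('plane',np.linalg.lstsq(A,top[:,2],rcond=None)[0].round(4))
cv2.imwrite('pics/cap.png',c['pixels'])
E
python3 cap.py;python3 g.py 564 45 285
```

```text
10220 [41.9 42.6 43.1 43.9] x range [-21.9  19.7] y [-18.6  18.7]
plane [2.40000e-03 5.00000e-04 4.29915e+01]
t 11.7 p [ 494.1 -326.5  269.5] yaw 18.8 tilt [-0.004   0.0033] q [-39.9  12.9  12.9  90.4  -0.  121.3] F [ 0.2 -0.2 -0.4] gap 41.6 grip 70.9
delta [ 185.8 -329.3  -14.6] rows 9 each [ 20.64 -36.59  -1.62]
```

View pics/cap.png

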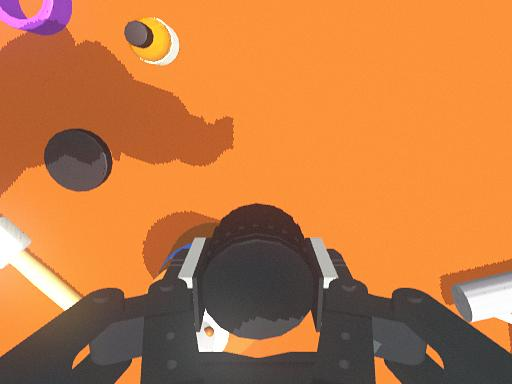

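The cap is held squarely (its top at (258,288)), with its axis about 1.2 mm behind the TCP along tool x. Next I move over the neck.

Emit:
arm_command:
  rows:
    - {"tx": 20, "ty": -36, "tz": -2, "roll": 0, "jaw": 0.8}
    - {"tx": 20, "ty": -36, "tz": -2, "roll": 0, "jaw": 0.8}
    - {"tx": 20, "ty": -36, "tz": -2, "roll": 0, "jaw": 0.8}
    - {"tx": 20, "ty": -36, "tz": -2, "roll": 0, "jaw": 0.8}
    - {"tx": 20, "ty": -36, "tz": 0, "roll": 0, "jaw": 0.8}

```text
t: 12.12
tcp_pos: [531.1, -122.7, 279.0]
tcp_rot: [[0.947, 0.321, -0.002], [0.321, -0.947, 0.001], [-0.002, -0.002, -1.0]]
force: [0.6, -0.3, 0.1]
finger_gap: 42.0
grip_force: 71.0
```

Emit:
arm_command:
  rows:
    - {"tx": 20, "ty": -36, "tz": 0, "roll": 0, "jaw": 0.8}
    - {"tx": 20, "ty": -36, "tz": 0, "roll": 0, "jaw": 0.8}
    - {"tx": 20, "ty": -36, "tz": 0, "roll": 0, "jaw": 0.8}
    - {"tx": 20, "ty": -20, "tz": 0, "roll": 0, "jaw": 0.8}
    - {"tx": 5, "ty": -10, "tz": 0, "roll": 0, "jaw": 0.8}

```text
t: 12.53
tcp_pos: [567.8, 37.4, 278.2]
tcp_rot: [[0.945, 0.326, -0.002], [0.326, -0.945, 0.002], [-0.002, -0.002, -1.0]]
force: [-0.2, 0.6, -1.3]
finger_gap: 41.8
grip_force: 71.0
```

Emit:
arm_command:
  rows:
    - {"tx": 0, "ty": 0, "tz": 0, "roll": 0, "jaw": 0.8}
    - {"tx": 0, "ty": 0, "tz": 0, "roll": 0, "jaw": 0.8}
    - {"tx": 0, "ty": 0, "tz": 0, "roll": 0, "jaw": 0.8}
    - {"tx": 0, "ty": 0, "tz": 0, "roll": 0, "jaw": 0.8}

```text
t: 12.87
tcp_pos: [567.3, 31.8, 280.1]
tcp_rot: [[0.948, 0.32, -0.001], [0.32, -0.948, -0.001], [-0.001, 0.0, -1.0]]
force: [0.7, 0.0, -0.8]
finger_gap: 41.7
grip_force: 71.0
```

```bash
python3 - <<'E'
from w import *
c=cam('top')
near(c,564,45,60,80,100)
c=cam('wrist');near(c,564,45,60,80,100)
E
python3 g.py 565.2 45.4 245
```

```text
few 0
7696 zmed 89.0 encl ((563.3491821289062, 44.9378776550293), 51.72870635986328) bbox [563.8  44.8  90.7]
t 12.9667 p [567.5  31.9 280.4] yaw 18.6 tilt [-0.0001 -0.0003] q [ -3.5   9.    9.8  90.8  -0.  157.8] F [ 0.3 -0.4 -0.6] gap 41.5 grip 71.0
delta [  2.2 -13.5  35.4] rows 1 each [  2.16 -13.51  35.45]
```

Emit:
arm_command:
  rows:
    - {"tx": 2, "ty": -7, "tz": 15, "roll": 0, "jaw": 0.8}
    - {"tx": 0, "ty": -6.5, "tz": 13, "roll": 0, "jaw": 0.8}
    - {"tx": 0, "ty": 0, "tz": 5, "roll": 0, "jaw": 0.8}
    - {"tx": 0, "ty": 0, "tz": 0, "roll": 0, "jaw": 0.8}
    - {"tx": 0, "ty": 0, "tz": 0, "roll": 0, "jaw": 0.8}

```text
t: 13.38
tcp_pos: [565.1, 46.1, 247.5]
tcp_rot: [[0.947, 0.321, -0.0], [0.321, -0.947, -0.0], [-0.0, 0.0, -1.0]]
force: [-0.5, -0.4, -0.1]
finger_gap: 41.8
grip_force: 71.0
```

Emit:
arm_command:
  rows:
    - {"tx": 0, "ty": 0, "tz": 0, "roll": 0, "jaw": 0.8}
    - {"tx": 0, "ty": 0, "tz": 0, "roll": 0, "jaw": 0.8}
    - {"tx": 0, "ty": 0, "tz": 0, "roll": 0, "jaw": 0.8}
    - {"tx": 0, "ty": 0, "tz": 0, "roll": 0, "jaw": 0.8}

```text
t: 13.72
tcp_pos: [565.6, 46.7, 248.1]
tcp_rot: [[0.947, 0.322, 0.001], [0.322, -0.947, -0.0], [0.001, 0.0, -1.0]]
force: [0.2, 0.2, -0.9]
finger_gap: 42.1
grip_force: 71.0
```

```bash
python3 g.py 565.2 45.4 210
python3 - <<'E'
from w import *
d=cam('side');s=r.state();p=s['tcp_pos']
def px(w):
    q=d['world_to_cam']@np.r_[w,1];k=d['camera_matrix']@np.array([q[0],-q[1],-q[2]]);return (k[:2]/k[2]).round(1)
a=px([564,45,114]);print('neck foot/top',a,px([564,45,148]),'mouth',px([564,45,p[2]-85]))
x,y=a.astype(int);cv2.imwrite('pics/s4.png',cv2.resize(d['pixels'][y-75:y+60,x-90:x+90],(800,600),interpolation=cv2.INTER_CUBIC))
E
```

```text
t 13.7167 p [565.6  46.7 248.1] yaw 18.8 tilt [ 0.0012 -0.0001] q [ -2.    8.7   5.7  87.   -0.  159.2] F [ 0.2  0.2 -0.9] gap 42.1 grip 71.0
delta [-0.8  1.1 38.1] rows 1 each [-0.8   1.1  38.15]
neck foot/top [243.6 196.6] [243.4 185.5] mouth [243.3 180.5]
```

View pics/s4.png

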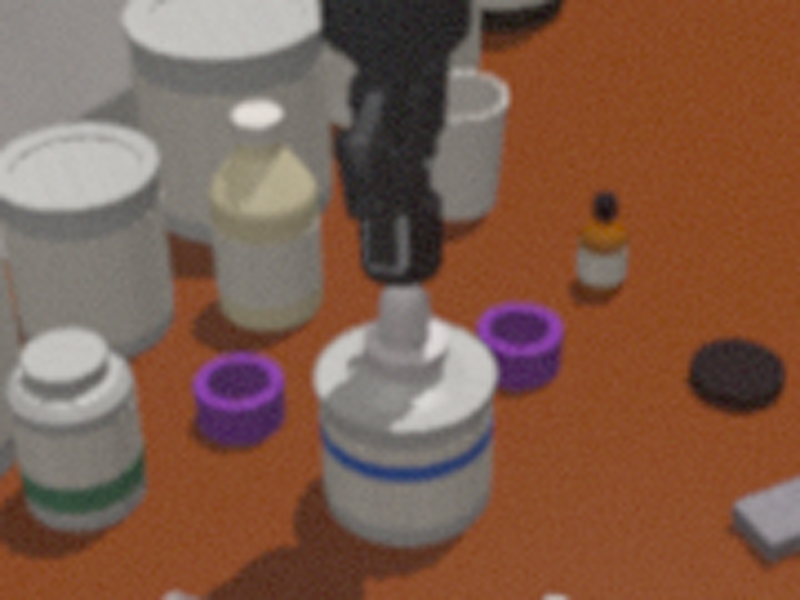

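The side crop shows the cap (402,255) centred over the bare neck (404,315). I'll lower it in small steps.

Emit:
arm_command:
  rows:
    - {"tx": -0.8, "ty": 1, "tz": 7, "roll": 0, "jaw": 0.8}
    - {"tx": 0, "ty": 0, "tz": 6, "roll": 0, "jaw": 0.8}
    - {"tx": 0, "ty": 0, "tz": 5, "roll": 0, "jaw": 0.8}
    - {"tx": 0, "ty": 0, "tz": 3, "roll": 0, "jaw": 0.8}
    - {"tx": 0, "ty": 0, "tz": 0, "roll": 0, "jaw": 0.8}

```text
t: 14.18
tcp_pos: [564.0, 45.7, 224.7]
tcp_rot: [[0.947, 0.322, -0.003], [0.322, -0.947, 0.0], [-0.003, -0.001, -1.0]]
force: [-0.3, 0.2, -0.3]
finger_gap: 41.5
grip_force: 71.0
```

Emit:
arm_command:
  rows:
    - {"tx": 0, "ty": 0, "tz": 3, "roll": 0, "jaw": 0.8}
    - {"tx": 0, "ty": 0, "tz": 3, "roll": 0, "jaw": 0.8}
    - {"tx": 0, "ty": 0, "tz": 3, "roll": 0, "jaw": 0.8}
    - {"tx": 0, "ty": 0, "tz": 0, "roll": 0, "jaw": 0.8}
    - {"tx": 0, "ty": 0, "tz": 0, "roll": 0, "jaw": 0.8}

```text
t: 14.6
tcp_pos: [564.7, 45.7, 217.2]
tcp_rot: [[0.947, 0.322, -0.0], [0.322, -0.947, 0.0], [-0.0, -0.0, -1.0]]
force: [-0.2, -0.4, 0.1]
finger_gap: 41.7
grip_force: 71.0
```

```bash
python3 g.py 565.2 45.4 210;python3 -c "
from workcell import r;print(r.state()['moment'])"
```

```text
t 14.6 p [564.7  45.7 217.2] yaw 18.8 tilt [-0.0004  0.    ] q [ -2.2   8.8   2.3  83.6  -0.  159.1] F [-0.2 -0.4  0.1] gap 41.7 grip 71.0
delta [0.4 0.4 7.2] rows 1 each [0.43 0.44 7.18]
[ 0.0132157  0.0480961 -0.0070176]
```

Emit:
arm_command:
  rows:
    - {"tx": 0, "ty": 0, "tz": 3, "roll": 0, "jaw": 0.8}
    - {"tx": 0, "ty": 0, "tz": 3, "roll": 0, "jaw": 0.8}
    - {"tx": 0, "ty": 0, "tz": 2, "roll": 0, "jaw": 0.8}
    - {"tx": 0, "ty": 0, "tz": 0, "roll": 0, "jaw": 0.8}

```text
t: 14.93
tcp_pos: [564.9, 45.9, 209.4]
tcp_rot: [[0.947, 0.322, 0.001], [0.322, -0.947, 0.001], [0.001, -0.0, -1.0]]
force: [0.6, 0.6, 1.0]
finger_gap: 41.8
grip_force: 71.3
```

Emit:
arm_command:
  rows:
    - {"tx": 0, "ty": 0, "tz": 1.5, "roll": 0, "jaw": 0.8}
    - {"tx": 0, "ty": 0, "tz": 1.5, "roll": 0, "jaw": 0.8}
    - {"tx": 0, "ty": 0, "tz": 0, "roll": 0, "jaw": 0.8}

```text
t: 15.18
tcp_pos: [565.4, 45.9, 208.4]
tcp_rot: [[0.947, 0.322, 0.003], [0.322, -0.947, 0.0], [0.003, 0.001, -1.0]]
force: [-0.4, 1.2, 5.2]
finger_gap: 41.6
grip_force: 71.8
```

Bead contact at about TCP 209, as predicted. I'll keep pressing.

Emit:
arm_command:
  rows:
    - {"tx": 0, "ty": 0, "tz": 1.5, "roll": 0, "jaw": 0.8}
    - {"tx": 0, "ty": 0, "tz": 1.5, "roll": 0, "jaw": 0.8}
    - {"tx": 0, "ty": 0, "tz": 0, "roll": 0, "jaw": 0.8}

```text
t: 15.43
tcp_pos: [565.6, 45.9, 206.2]
tcp_rot: [[0.947, 0.322, 0.004], [0.322, -0.947, 0.0], [0.004, 0.001, -1.0]]
force: [-1.7, -0.3, 6.5]
finger_gap: 42.0
grip_force: 71.9
```

Emit:
arm_command:
  rows:
    - {"tx": 0, "ty": 0, "tz": 1.5, "roll": 0, "jaw": 0.8}
    - {"tx": 0, "ty": 0, "tz": 1.5, "roll": 0, "jaw": 0.8}
    - {"tx": 0, "ty": 0, "tz": 0, "roll": 0, "jaw": 0.8}

```text
t: 15.68
tcp_pos: [564.5, 45.8, 199.4]
tcp_rot: [[0.947, 0.322, -0.001], [0.322, -0.947, 0.0], [-0.001, -0.001, -1.0]]
force: [-1.1, 0.2, -2.1]
finger_gap: 41.7
grip_force: 71.5
```

It clicked: the force dropped. I'll press on to the flange.

Emit:
arm_command:
  rows:
    - {"tx": 0, "ty": 0, "tz": 1.5, "roll": 0, "jaw": 0.8}
    - {"tx": 0, "ty": 0, "tz": 1.5, "roll": 0, "jaw": 0.8}
    - {"tx": 0, "ty": 0, "tz": 0, "roll": 0, "jaw": 0.8}

```text
t: 15.93
tcp_pos: [564.4, 45.6, 198.6]
tcp_rot: [[0.947, 0.322, -0.0], [0.322, -0.947, -0.0], [-0.0, 0.0, -1.0]]
force: [-1.9, 0.4, 5.3]
finger_gap: 41.5
grip_force: 72.3
```

Emit:
arm_command:
  rows:
    - {"tx": 0, "ty": 0, "tz": 2, "roll": 0, "jaw": 0.8}
    - {"tx": 0, "ty": 0, "tz": 2, "roll": 0, "jaw": 0.8}
    - {"tx": 0, "ty": 0, "tz": 0, "roll": 0, "jaw": 0.8}

```text
t: 16.18
tcp_pos: [564.3, 45.6, 198.5]
tcp_rot: [[0.947, 0.322, 0.002], [0.322, -0.947, -0.001], [0.002, 0.001, -1.0]]
force: [-9.0, 0.9, 18.1]
finger_gap: 41.7
grip_force: 73.8
```

Emit:
arm_command:
  rows:
    - {"tx": -1, "ty": -0.3, "tz": 1, "roll": 0, "jaw": 0.8}
    - {"tx": -1, "ty": -0.3, "tz": 1, "roll": 0, "jaw": 0.8}
    - {"tx": 0, "ty": 0, "tz": 0, "roll": 0, "jaw": 0.8}
    - {"tx": 0, "ty": 0, "tz": 0, "roll": 0, "jaw": 0.8}
  squeeze: 80

```text
t: 16.52
tcp_pos: [563.9, 45.6, 198.5]
tcp_rot: [[0.947, 0.322, 0.008], [0.322, -0.947, -0.0], [0.007, 0.003, -1.0]]
force: [-6.3, 1.0, 22.5]
finger_gap: 41.4
grip_force: 77.9
```

```bash
python3 g.py 564 45 198; python3 cap.py; python3 g.py 564 45 198
python3 - <<'E'
from w import *
d=cam('side');cv2.imwrite('pics/fin.png',cv2.resize(d['pixels'][120:340,140:400],(800,600)))
c=cam('top');near(c,517,259,45,20,45)
E
```

```text
t 16.5167 p [563.9  45.6 198.5] yaw 18.8 tilt [ 0.0077 -0.0003] q [-2.20e+00  8.50e+00 -1.00e-01  8.09e+01  0.00e+00  1.59e+02] F [-6.3  1.  22.5] gap 41.4 grip 77.9
delta [-0.2  0.6  0.5] rows 1 each [-0.16  0.63  0.52]
10229 [41.8 42.5 43.  43.8] x range [-21.9  19.7] y [-18.6  18.7]
plane [9.30000e-03 1.70000e-03 4.29289e+01]
t 16.5667 p [564.   45.6 198.5] yaw 18.8 tilt [ 0.0076 -0.0003] q [-2.20e+00  8.50e+00 -1.00e-01  8.09e+01  0.00e+00  1.59e+02] F [-7.   0.9 21.8] gap 41.6 grip 77.9
delta [-0.2  0.6  0.5] rows 1 each [-0.17  0.62  0.5 ]
250 zmed 34.0 encl ((517.6445922851562, 259.9286193847656), 28.058259963989258) bbox [517.5 259.   30.5]
```

View pics/fin.png

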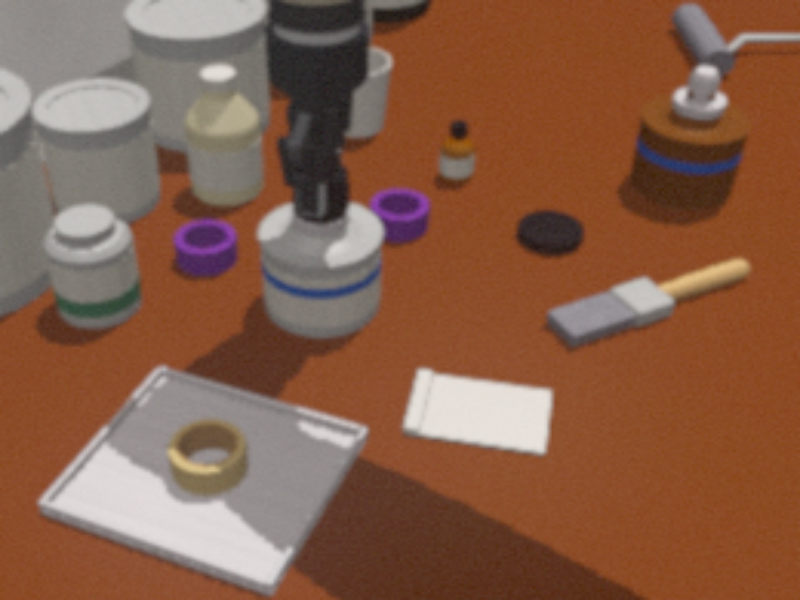

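The final side crop shows the cap seated on the neck at (320,210), the tan roll flat in the tray at (207,455) and the bystanders unmoved. The cap's mouth is at z ≈ 114, pressed with 22 N, and it hasn't slipped in the grip.

```bash
python3 -c "
from workcell import r;print(r.hand_in())"
```

```text
the job is handed in; nothing more can be done
None
```

The job is handed in, with no verdict returned: the roll lies flat in the tray, the cap clicked on and sits home on the flange, and the arm still holds it down with about 22 N.

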